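Set the table caddy for dinner

ROBOT

A 7-joint arm with a two-finger parallel gripper is mounted at the origin on a cart in front of the work surface, level with it; the furniture and walls round the work are solid. World frame = base frame: x ahead of the robot, y to its left, z up, the work surface at z = 0. Lengths are in m, angles in rad, forces in N, time in s.
With the tool pointing down it reaches from about 0.4 to 0.925 m from the base axis. Payload 4.1 kg.
Tool frame: the origin (TCP) lies at the centre of the arm's flange, where the gripper is bolted on; the fingertips stand 173 mm ahead of it and the grasp point (between the pads) lies 155 mm ahead of it; z points along the fingers, y is the line along which they close (so a half turn about z gives the same grasp; the last joint's range is limited). The gripper opens to 85 mm and grips with 20 to 120 N. Pads are 22 mm wide; open, the fingers measure 114 mm over their backs; the gripper's body (76 mm by 85 mm) begins 54 mm behind the grasp point. The pads swing forward as they close: fully open they stand 13 mm farther back than shut.
Start: joints at [1.22, 0.398, 0.045, 1.537, -0.019, 1.207, -0.051], TCP at [0.162, -0.63, 0.405] pointing down, gripper open.
Joint ranges: [-2.82, 2.82], [-0.49, 2.23], [-1.37, 1.46], [0, 2.46], [-1.36, 4.5], [0.23, 2], [-2.94, 2.94]. Speed limits (rad/s): [2.57, 2.57, 3.14, 3.14, 3.14, 3.14, 3.14].

INTERFACE

Orientations are given as a rotation vector (axis times angle).
In Python, from rig import env gives the robot as it stands. The module is installed in compiled form; this text tells all that it offers.
- The arm moves only by the tool drive_tool, never from a script. Its argument "plan" is a list of rows, each a list of 2 entries, a list of its own where there are three numbers: the shift along the tool's x, y, z in cm, then the turn, a rotation vector about the tool's x, y, z in rad. A call has 1 to 10 rows; each row is the pose to reach, as a shift and turn from the pose commanded when the call began, along the tool's axes at that moment; what a row does not reach only later rows make up. A row lasts 1/12 s, in which the tool goes at most 41.7 mm and 7.16 degrees, less where a joint would pass 70% of its speed; a pose out of reach is approached as far as the arm can. A call with a gripper value outside its range is refused whole. "jaw" is the closure, from 0 (fully open) to 1 (shut), set as the call begins (left out, the last holds). The fingers move at their own pace and stop on an object; "newtons" is the grip in N (left out, the last holds). Time passes only in rows, so rows that repeat a pose let the fingers close. It gives the time, the measured TCP pose, the force, the opening and the grip force at its end, in the units of the state.
- env.get_obs(): the state, without advancing time (a new reading comes with each control period).
- env.camera(name): name is "scene" or "side" or "wrist"; returns the picture (400x640x3 uint8, red, green, blue); there is no depth.
- env.camera_info(name): a dict with "camera_matrix" (3x3 intrinsics, pixels), "k1" (the pictures are not rectified: a ray, as slopes to the right and down, at radius r is drawn at 1 + k1 r^2 times it, then the intrinsics apply), "R" (3x3) and "t" (3): a world point X has camera coordinates R X + t. Camera axes: x right, y down, z forward; pixel columns grow to the right and rows downward; lengths in m; the calibration is good to about 2 mm. A picture is of the moment at which its call begins: read the wrist's pose just before it. camera_info takes no time and is no camera call; for the wrist camera it gives the pose at the moment of the call.
- env.job_done(): hands the job in; it is judged then, once.
Trained networks look in the newest picture that a camera, given by its name, has taken for a name from the list of things; names that differ only in an ending like _2 or _b are one class to them, and where a whole thing is asked for, a point or a joint stands for the part that bears it (a point fixed in the world has none). Each returns a list of dicts, best first, with "p" (0 to 1); they miss things now and then, are a little off and sometimes report something else, mostly with a low value. They report only what shows in the picture. A call takes as long as a camera call. They do not tell look-alikes from the thing itself.
- env.search_frame(camera, thing): "xy" ([column, row] in pixels, amid what is visible of it).
- env.cut_out(camera, thing): "mask" (400x640 bool, what is visible of it) and "xy" ([column, row] in pixels, amid what is visible of it).
The state is a dict: "clock": time; "joint_pos": joint angles; "joint_vel": joint speeds; "joint_torque": joint torques, N m; "tool_pos": TCP position; "tcp_rot": TCP orientation; "wrist_force": force on the tool from outside, world axes, zero at the start; "moment": the same for the moment, N m; "width": finger opening in m; "grasp_force": force on a finger pad.
Only numpy, scipy, OpenCV 4.12 (cv2) and the standard library are available. Lean on these libraries where they do the work, as an engineer would, in place of code of your own. Each camera call takes 0.05 s, during which the arm holds its last target. There are 200 camera calls.

TASK

Get the table caddy ready for dinner. The gold-capped spice jar has been left in the caddy's white salt cup: stand it back in the spice tray, in the empty middle compartment between the two red-capped jars, and leave those two standing as they are. Stand the salt shaker in the white cup once it is free, the pepper mill in the dark wooden cup and the mustard jar in the black cup, each one upright and right down on the floor of its cup.

Things in the scene. Friction and masses are not known exactly. Their poses are not given: they have to be found in the camera images.
- gold_spice: Spice jar with a gold-yellow screw cap and a clear body with a pale label; loose, 110 g, 42 mm across (cap 41 mm), 96 mm tall, the cap being the top 20 mm. Starts upright in the white cup. Origin: centre of its underside; z up.
- salt: Salt shaker, clear waisted glass with a grey domed cap, white salt inside; loose, 44 mm across at its widest, 90 mm tall; the cap (from 66 mm up) is 34 mm across. Starts upright on the worktop. Origin: centre of its underside; z up.
- mill: Pepper mill of dark turned wood with a small silver knob on top; loose, 58 mm across the body (up to 122 mm), the head above it about 48 mm across from 123 to 159 mm, 170 mm tall in all. The head does not turn. Starts upright on the worktop. Origin: centre of its underside; z up.
- mustard: Mustard jar, short round glass with yellow contents and a black lid; loose, 65 mm across, 94 mm tall. Starts upright on the worktop. Origin: centre of its underside; z up.
- white_cup: White ceramic cup made for the salt shaker, fixed on the round light wooden caddy. Bore 53 mm wide, floor 5 mm and rim 36 mm above its origin; above 25 mm the bore flares 5 mm all round. Origin: centre of its underside, 12 mm above the worktop; z up. The three cups stand in a triangle, 90 mm from centre to centre, in any order. The gold-capped jar stands in it at the start.
- wood_cup: Dark wooden cup made for the pepper mill, fixed on the round light wooden caddy. Bore 66 mm wide, floor 5 mm and rim 36 mm above its origin; above 25 mm the bore flares 5 mm all round. Origin: centre of its underside, 12 mm above the worktop; z up. The three cups stand in a triangle, 90 mm from centre to centre, in any order. Caddy: 214 mm across, rim 24 mm high.
- black_cup: Black cup made for the mustard jar, fixed on the round light wooden caddy. Bore 74 mm wide, floor 5 mm and rim 36 mm above its origin; above 25 mm the bore flares 5 mm all round. Origin: centre of its underside, 12 mm above the worktop; z up. The three cups stand in a triangle, 90 mm from centre to centre, in any order. Caddy: 214 mm across, rim 24 mm high.
- spice_tray: Brown wooden spice tray, fixed, 77 x 217 mm, 30 mm high: three square compartments in a row along its y axis, 70 mm apart, each 63 mm wide inside, floors 6 mm above its origin, dividers 24 mm high. Red-capped jars stand in the outer two; the middle one is empty at the start. Origin: centre of its underside, below the middle compartment's centre; z up.
- red_spice: Red-capped spice jar with a black spot on the cap and a dark label, loose, 45 mm across, 106 mm tall; stands in one of the outer compartments of the spice tray and stays there. Origin: centre of its underside; z up.
- green_spice: Red-capped spice jar with a green spot on the cap and a green label, loose, 45 mm across, 106 mm tall; stands in the other outer compartment of the spice tray and stays there. Origin: centre of its underside; z up.
There are look-alikes about, which are no part of the job. Leave any blue or purple look-alike of the gold_spice alone.

How it is judged:
By the outcome, as a careful person would: the job done as asked, in the order asked, and still so for the second after the job is handed in, with the robot touching nothing.
It also fails if it takes over 123 s, if anything falls off the work surface, if the arm or the gripper's body presses on something with over 40 N, if the wrist force passes 120 N, or if a joint passes its speed limit or range.

## Working session

There is one attempt and no reset: what is moved stays moved. The work goes in short steps, Python scripts to look and compute and a tool call to move; the robot and the scene stay as the last step left them, time stands still between calls to the robot, and variables do not carry over. Pictures are saved under pics/ and viewed, at most 14 in all, crops included, and the job is handed in when it is done.

Besides the shell and the picture viewer there is one more tool, called after "Emit:" by a JSON object that holds its "fn" and its "kwargs". drive_tool: Moves the arm, as the interface text tells. Its arguments: {"type":"object","properties":{"plan":{"type":"array","items":{"type":"array"}},"jaw":{"type":"number"},"newtons":{"type":"number"}},"required":["plan"]}

```bash
ls; mkdir -p pics; cat > h.py <<'E'
import numpy as np, cv2
from rig import env
from scipy.spatial.transform import Rotation as Ro
def ray(cam,px):
    i=env.camera_info(cam);K=np.array(i["camera_matrix"],float);R=np.array(i["R"]);t=np.array(i["t"])
    d=np.linalg.inv(K)@np.array([px[0],px[1],1.]);r=np.hypot(d[0],d[1]);u=r
    for _ in range(30): u=r/(1+i["k1"]*u*u)
    s=u/r if r>0 else 1
    return -R.T@t, R.T@np.array([d[0]*s,d[1]*s,1.])
def atz(cam,px,z):
    o,d=ray(cam,px); return o+d*(z-o[2])/d[2]
def proj(cam,X):
    i=env.camera_info(cam);K=np.array(i["camera_matrix"],float)
    c=np.array(i["R"])@np.array(X)+np.array(i["t"]);a=c[:2]/c[2];a=a*(1+i["k1"]*(a@a))
    return K[:2,:2]@a+K[:2,2]
def save(cam,name):
    im=env.camera(cam);cv2.imwrite("pics/"+name,im[:,:,::-1]);return im
E
python3 - <<'E'
from h import *
o=env.get_obs();print(o)
for c in["scene","side","wrist"]:
    save(c,c+"0.png");i=env.camera_info(c);print(c,i["camera_matrix"],i["k1"],-np.array(i["R"]).T@i["t"])
for c in["scene","side"]:
    for n in["gold_spice","salt","mill","mustard","white_cup","wood_cup","black_cup","spice_tray","red_spice","green_spice"]:
        print(c,n,[(np.round(d["xy"]).tolist(),round(d["p"],2)) for d in env.search_frame(c,n)])
E
```

```text
pics
{'clock': 0.0, 'joint_pos': array([ 1.22000762,  0.39921242,  0.04504748,  1.53788165, -0.01866683,
        1.20692128, -0.05069077]), 'joint_vel': array([ 2.94232759e-04, -1.75710975e-03,  2.46140186e-04,  3.90453491e-07,
        3.34603884e-04, -1.17121050e-03, -6.47201721e-04]), 'joint_torque': array([-8.31564412e-04, -4.75118423e+01,  1.36462893e+00, -2.54221237e+01,
        1.17305206e-02,  9.57245647e-03, -4.99533897e-06]), 'tool_pos': array([ 0.16189639, -0.6292085 ,  0.40364949]), 'tcp_rot': array([-3.11476441e+00, -3.94406936e-01,  6.65410368e-04]), 'wrist_force': array([-0.30635285, -1.08923111,  0.37876963]), 'moment': array([ 0.03866296, -0.00995962, -0.00552659]), 'grasp_force': 0.0, 'width': 0.08529557260338011}
scene [[368.63262473   0.         319.76322278]
 [  0.         368.63262473 198.64556066]
 [  0.           0.           1.        ]] 0.02119395807377554 [0.02127012 0.25034913 0.67820398]
side [[461.49059284   0.         307.46700616]
 [  0.         461.49059284 199.05210768]
 [  0.           0.           1.        ]] -0.11022486715775258 [0.94834387 0.9035
[... 492 characters left out ...]
scene black_cup [([266.0, 258.0], 0.83)]
scene spice_tray [([428.0, 203.0], 0.8)]
scene red_spice [([417.0, 166.0], 0.93)]
scene green_spice [([451.0, 206.0], 0.57), ([240.0, 241.0], 0.23), ([239.0, 225.0], 0.17)]
side gold_spice [([357.0, 237.0], 0.91), ([304.0, 184.0], 0.85), ([296.0, 287.0], 0.81)]
side salt [([316.0, 206.0], 0.87), ([283.0, 153.0], 0.75)]
side mill [([348.0, 173.0], 0.98), ([355.0, 257.0], 0.56)]
side mustard [([366.0, 202.0], 0.68)]
side white_cup [([358.0, 256.0], 0.81)]
side wood_cup [([400.0, 259.0], 0.93)]
side black_cup [([385.0, 231.0], 0.55)]
side spice_tray [([296.0, 169.0], 0.89)]
side red_spice [([284.0, 157.0], 0.78)]
side green_spice [([326.0, 152.0], 0.96)]
```

View pics/scene0.png

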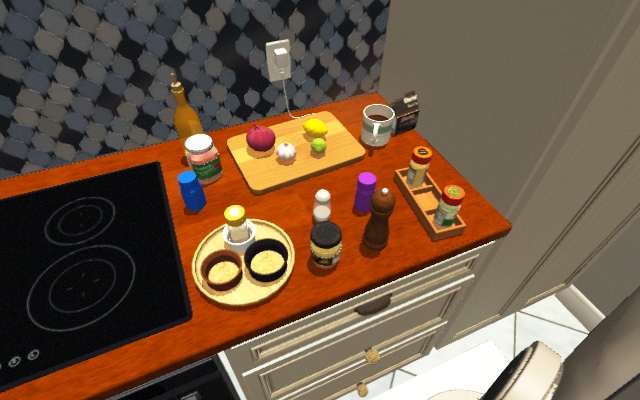

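View pics/side0.png

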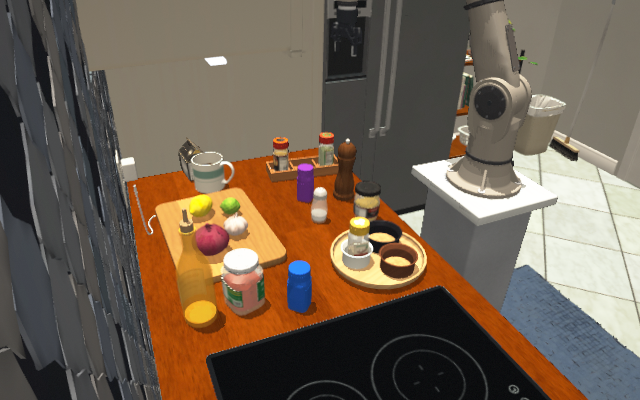

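Scene picture: the gold-capped jar stands in the white cup at (236,222). The look-alikes are blue at (191,190) and purple at (366,192), so gold is the only one that fits. The salt is at (322,204), the mill at (376,220) and the mustard at (325,243). The tray is at (428,203) with its middle compartment empty. The side picture agrees: gold (357,237), purple (304,184), blue (296,287).

```bash
cat > fit.py <<'E'
from h import *
from scipy.optimize import minimize
P={"salt":[(0,.022),(.03,.018),(.066,.017),(.085,.017),(.09,.01)],
"mill":[(0,.029),(.122,.029),(.123,.024),(.159,.024),(.17,.007)],
"mustard":[(0,.0325),(.094,.0325)],
"gold_spice":[(0,.021),(.096,.0205)],"red_spice":[(0,.0225),(.106,.0225)],"green_spice":[(0,.0225),(.106,.0225)]}
A=np.linspace(0,2*np.pi,24,endpoint=False)
def render(cam,x,y,prof,z0):
    m=np.zeros((400,640),np.uint8);rs=[]
    for z,r in prof: rs.append(np.array([proj(cam,[x+r*np.cos(a),y+r*np.sin(a),z0+z]) for a in A]))
    for a,b in zip(rs,rs[1:]):
        cv2.fillConvexPoly(m,cv2.convexHull(np.round(np.vstack([a,b])*16).astype(np.int32)),1,shift=4)
    return m>0
def fit(masks,prof,z0,x0):
    def c(p): return -sum((lambda r:(r&m).sum()/(r|m).sum())(render(k,p[0],p[1],prof,z0)) for k,m in masks.items())
    r=minimize(c,x0,method="Nelder-Mead",options=dict(initial_simplex=[x0,[x0[0]+.015,x0[1]],[x0[0],x0[1]+.015]],xatol=3e-4,maxiter=60))
    return r.x,-r.fun/len(masks)
E
cat > a.py <<'E'
from fit import *
for n,pick,z0 in [("salt",{"scene":(322,204),"side":(316,206)},0),("mill",{"scene":(376,220),"side":(348,173)},0),("mustard",{"scene":(325,243),"side":(366,202)},0),
  ("gold_spice",{"scene":(242,226),"side":(357,237)},.017),("red_spice",{"scene":(417,166),"side":(284,157)},.006),("green_spice",{"scene":(451,206),"side":(326,152)},.006)]:
    ms={}
    for c,p in pick.items():
        d=[e for e in env.cut_out(c,n) if np.hypot(*(np.array(e["xy"])-p))<12]
        if d: ms[c]=np.array(d[0]["mask"]);print(n,c,"rows/cols",np.where(ms[c].any(1))[0][[0,-1]],np.where(ms[c].any(0))[0][[0,-1]])
    h=P[n][-1][0]
    prof=P[n] if n in("salt","mill","mustard") else [(.035,P[n][0][1]),P[n][1]]
    for c,m in list(ms.items())+[("both",0)]:
        q={c:m} if c!="both" else ms
        k=list(q)[0];ys,xs=np.where(q[k]);x0=atz(k,(xs.mean(),ys.mean()),z0+h/2)[:2]
        f,s=fit(q,prof,z0,x0);print("  ",c,np.round(f,4),round(s,3))
# caddy/tray rough
for n,z in[("white_cup",.048),("wood_cup",.03),("black_cup",.03),("spice_tray",.02)]:
    for c in["scene","side"]:
        for d in env.search_frame(c,n)[:1]: print(n,c,np.round(atz(c,d["xy"],z),3))
E
python3 a.py
```

```text
salt scene rows/cols [190 220] [313 329]
salt side rows/cols [188 222] [311 326]Traceback (most recent call last):
  File "a.py", line 13, in <module>
    f,s=fit(q,prof,z0,x0);print("  ",c,np.round(f,4),round(s,3))
        ~~~^^^^^^^^^^^^^^
  File "fit.py", line 16, in fit
    r=minimize(c,x0,method="Nelder-Mead",options=dict(initial_simplex=[x0,[x0[0]+.015,x0[1]],[x0[0],x0[1]+.015]],xatol=3e-4,maxiter=60))
    res = _minimize_neldermead(fun, x0, args, callback, bounds=bounds,
                               **options)
    fxcc = func(xcc)
    fx = function(np.copy(x), *(wrapper_args + args))
  File "fit.py", line 15, in c
    def c(p): return -sum((lambda r:(r&m).sum()/(r|m).sum())(render(k,p[0],p[1],prof,z0)) for k,m in masks.items())
                      ~~~^^^^^^^^^^^^^^^^^^^^^^^^^^^^^^^^^^^^^^^^^^^^^^^^^^^^^^^^^^^^^^^^^^^^^^^^^^^^^^^^^^^^^^^^^^
  File "fit.py", line 15, in <genexpr>
    def c(p): return -sum((lambda r:(r&m).sum()/(r|m).sum())(render(k,p[0],p[1],prof,z0)) for k,m in masks.items())
                                                             ~~~~~~^^^^^^^^^^^^^^^^^^^^^
  File "fit.py", line 10, in render
    for z,r in prof: rs.append(np.array([proj(cam,[x+r*np.cos(a),y+r*np.sin(a),z0+z]) for a in A]))
                                         ~~~~^^^^^^^^^^^^^^^^^^^^^^^^^^^^^^^^^^^^^^^^
  File "h.py", line 13, in proj
    i=env.camera_info(cam);K=np.array(i["camera_matrix"],float)
ValueError: time passes only in moves, steps and waits
```

View pics/wrist0.png

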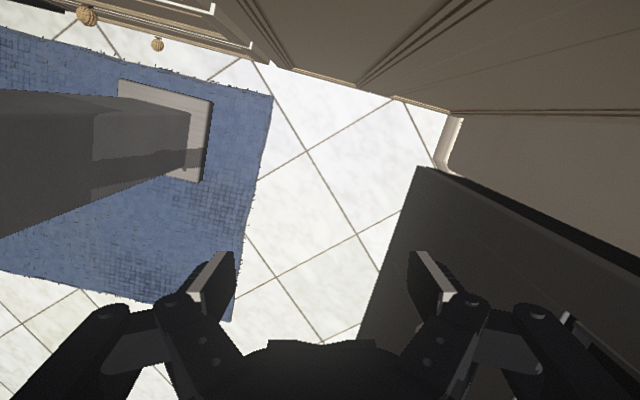

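The start wrist picture shows only floor between the fingers, with the pads at about (212,285) and (432,285). I'll cache the camera info, since calling it that often is refused, and vectorise.

```bash
python3 - <<'E'
s=open('h.py').read()
s=s.replace("def ray","_C={}\ndef info(cam):\n    if cam not in _C: _C[cam]=env.camera_info(cam)\n    return _C[cam]\ndef ray")
s=s.replace("i=env.camera_info(cam)","i=info(cam)")
open('h.py','w').write(s)
E
python3 a.py
```

```text
salt scene rows/cols [190 220] [313 329]
salt side rows/cols [188 222] [311 326]
   scene [0.5548 0.0089] 0.751
   side [0.5426 0.012 ] 0.838
   both [0.5429 0.0127] 0.78
mill scene rows/cols [188 249] [362 394]
mill side rows/cols [140 201] [333 356]
   scene [ 0.4356 -0.0733] 0.781
   side [ 0.4322 -0.0721] 0.782
   both [ 0.4328 -0.0705] 0.78
mustard scene rows/cols [221 267] [310 341]
mustard side rows/cols [181 221] [354 380]
   scene [0.4377 0.0506] 0.829
   side [0.421  0.0351] 0.81
   both [0.4308 0.0534] 0.803
gold_spice scene rows/cols [205 241] [224 249]
gold_spice side rows/cols [218 255] [347 369]
   scene [0.5345 0.2093] 0.918
   side [0.545  0.2182] 0.917
   both [0.5387 0.2091] 0.867
red_spice scene rows/cols [146 187] [405 431]
red_spice side rows/cols [138 170] [273 288]
   scene [ 0.5456 -0.2486] 0.803
   side [ 0.5554 -0.2375] 0.9
   both [ 0.5503 -0.2511] 0.799
green_spice scene rows/cols [185 228] [432 464]
green_spice side rows/cols [132 166] [318 334]
   scene [ 0.4007 -0.2264] 0.82
   side [ 0.4249 -0.2081] 0.859
   both [ 0.4101 -0.2373] 0.792
white_cup scene [0.512 0.214 0.048]
white_cup side [0.553 0.237 0.048]
wood_cup scene [0.464 0.266 0.03 ]
wood_cup side [0.461 0.261 0.03 ]
black_cup scene [0.465 0.173 0.03 ]
black_cup side [0.437 0.158 0.03 ]
spice_tray scene [ 0.468 -0.237  0.02 ]
spice_tray side [ 0.511 -0.234  0.02 ]
```

```bash
python3 - <<'E'
from h import *
for p in[(510,225),(390,97),(225,350),(195,320)]: print(p,atz("scene",p,0).round(3))
yb=atz("scene",(510,225),0)[1]
for p in[(510,290),(600,190),(640,100),(490,300)]:
    o,d=ray("scene",p);print(p,(o+d*(yb-o[1])/d[1]).round(3))
R=np.array(info("wrist")["R"]);print("wrist cam right/down/fwd",R.round(2))
for p in[(265,62),(455,115),(440,170),(415,170),(620,110),(600,20)]: o,d=ray("wrist",p);print(p,d.round(2))
o=env.get_obs();T=Ro.from_rotvec(o["tcp_rot"]).as_matrix();print(T.round(3))
i=info("wrist");print("cam in tool",T.T@(-R.T@i["t"]-o["tool_pos"]),(R@T).round(3))
E
```

```text
(510, 225) [ 0.346 -0.388  0.   ]
(390, 97) [ 0.94  -0.418  0.   ]
(225, 350) [0.325 0.299 0.   ]
(195, 320) [0.403 0.338 0.   ]
(510, 290) [ 0.26  -0.388 -0.164]
(600, 190) [ 0.243 -0.388  0.214]
(640, 100) [ 0.278 -0.388  0.373]
(490, 300) [ 0.285 -0.388 -0.26 ]
wrist cam right/down/fwd [[ 0.25 -0.97  0.  ]
 [-0.93 -0.24  0.29]
 [-0.28 -0.07 -0.96]]
(265, 62) [ 0.12  0.23 -1.09]
(455, 115) [ 0.11 -0.45 -1.04]
(440, 170) [-0.08 -0.44 -0.99]
(415, 170) [-0.1  -0.36 -0.99]
(620, 110) [ 0.28 -1.01 -1.05]
(600, 20) [ 0.56 -0.87 -1.14]
[[ 0.968  0.249  0.   ]
 [ 0.249 -0.968 -0.   ]
 [-0.     0.    -1.   ]]
cam in tool [ 0.07323057 -0.00047721  0.03024672] [[-0.001  1.    -0.001]
 [-0.958 -0.002 -0.286]
 [-0.286  0.     0.958]]
```

Emit:
{"fn": "drive_tool", "kwargs": {"plan": [[[-1.3, -19.8, -2], [0, 0, 0.12]], [[-1.3, -19.8, -2], [0, 0, 0.25]], [[-1.3, -19.8, -2], [0, 0, 0.25]], [[-1.3, -19.8, -2], [0, 0, 0.25]], [[-1.3, -19.8, -2], [0, 0, 0.25]], [[2.1, -25.1, -3], [0, 0, 0.25]], [[2.1, -25.1, -3], [0, 0, 0.25]], [[10.9, -27.0, -3], [0, 0, 0.25]], [[10.9, -27.0, -3], [0, 0, 0.25]], [[10.9, -27.0, -3], [0, 0, 0.25]]]}}

```text
clock: 3.08
tool_pos: [0.2054, -0.3374, 0.4356]
tcp_rot: [3.141, 0.017, 0.006]
wrist_force: [-0.1, -0.4, 0.4]
width: 0.0853
grasp_force: 0.0
```

Emit:
{"fn": "drive_tool", "kwargs": {"plan": [[[11.5, -9.7, -5], [0, 0, 0]], [[11.5, -9.7, -5], [0, 0, 0]], [[11.5, -9.7, -5], [0, 0, 0]], [[32.5, -9.7, -5], [0, 0, 0]], [[32.5, -9.7, -5], [0, 0, 0]], [[32.5, -9.7, -5], [0, 0, 0]], [[32.5, -9.7, -5], [0, 0, 0]], [[32.5, -9.7, -5], [0, 0, 0]], [[32.5, -9.7, -5], [0, 0, 0]], [[32.5, -9.7, -5], [0, 0, 0]]]}}

```text
clock: 3.92
tool_pos: [0.5299, -0.2412, 0.4839]
tcp_rot: [-3.138, -0.013, -0.005]
wrist_force: [0.3, 0.6, -0.2]
width: 0.0857
grasp_force: 0.0
```

```bash
python3 - <<'E'
from h import *
im=save("wrist","w1.png")
print(env.get_obs()["tool_pos"])
for n,z in[("spice_tray",.02),("red_spice",.112),("green_spice",.112)]:
    for d in env.cut_out("wrist",n)[:2]:
        ys,xs=np.where(d["mask"]);print(n,d["xy"],d["p"],atz("wrist",d["xy"],z).round(3),xs.min(),xs.max(),ys.min(),ys.max())
E
```

```text
[ 0.52739996 -0.24214507  0.48387248]
spice_tray [322.2, 191.6] 0.69 [ 0.483 -0.244  0.02 ] 293 360 121 263
red_spice [334.6, 159.8] 0.87 [ 0.546 -0.258  0.112] 315 351 136 180
green_spice [320.8, 255.3] 0.73 [ 0.423 -0.242  0.112] 303 338 224 281
```

View pics/w1.png

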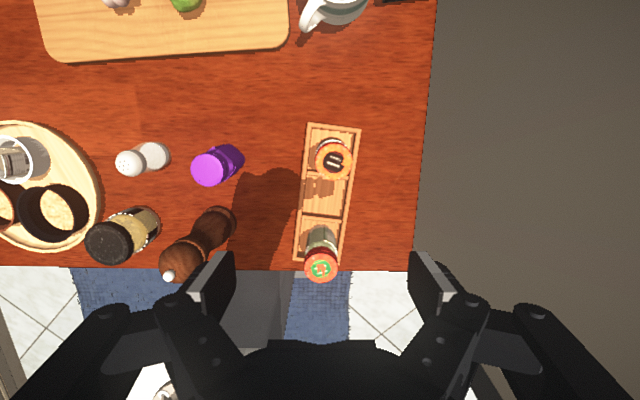

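Wrist view 1: the tray's far edge runs (308,122)–(361,129), with the middle compartment at about (326,192). The red caps are black-spot (335,160) and green-spot (320,267). The salt cap is at (130,163), the mustard lid (108,243) and the mill knob (168,276). Purple is at (208,167). Next I look at the caddy.

```bash
python3 - <<'E'
from h import *
for n,p,z in[("TL",(308,122),.03),("TR",(361,129),.03),("BL",(293,260),.03),("div1",(302,215),.03),("div2",(340,217),.03),("mid",(326,192),.006),("redcap",(335,160),.112),("greencap",(320,267),.112),("salt",(129,162),.088),("mustard",(108,243),.094),("knob",(168,276),.168),("millshoulder",(0,0),.1)]:
    print(n,atz("wrist",p,z).round(4))
E
```

```text
TL [ 0.5849 -0.2256  0.03  ]
TR [ 0.5753 -0.3     0.03  ]
BL [ 0.3708 -0.1986  0.03  ]
div1 [ 0.4473 -0.2146  0.03  ]
div2 [ 0.444  -0.2727  0.03  ]
mid [ 0.4772 -0.2516  0.006 ]
redcap [ 0.5443 -0.26    0.112 ]
greencap [ 0.4043 -0.2422  0.112 ]
salt [ 0.5388 -0.0009  0.088 ]
mustard [0.4297 0.0453 0.094 ]
knob [ 0.4243 -0.0735  0.168 ]
millshoulder [0.7188 0.1046 0.1   ]
```

Emit:
{"fn": "drive_tool", "kwargs": {"plan": [[[1, -45, -1], [0, 0, 0]], [[1, -45, -1], [0, 0, 0]], [[1, -45, -1], [0, 0, 0]], [[1, -45, -1], [0, 0, 0]], [[1, -45, -1], [0, 0, 0]], [[1, -45, -1], [0, 0, 0]], [[1, -45, -1], [0, 0, 0]], [[1, -45, -1], [0, 0, 0]], [[1, -45, -1], [0, 0, 0]], [[1, -45, -1], [0, 0, 0]]]}}

```text
clock: 4.95
tool_pos: [0.5325, 0.1736, 0.4946]
tcp_rot: [3.139, -0.001, 0.003]
wrist_force: [0.7, 0.1, -0.3]
width: 0.0858
grasp_force: 0.0
```

Emit:
{"fn": "drive_tool", "kwargs": {"plan": [[[0, -5, 0], [0, 0, 0]], [[0, -5, 0], [0, 0, 0]], [[0, -5, 0], [0, 0, 0]], [[0, -5, 0], [0, 0, 0]]]}}

```text
clock: 5.28
tool_pos: [0.533, 0.2222, 0.494]
tcp_rot: [3.139, 0.002, 0.001]
wrist_force: [0.5, -0.5, 0.0]
width: 0.0854
grasp_force: 0.0
```

```bash
python3 - <<'E'
from h import *
im=save("wrist","w2.png")
print(env.get_obs()["tool_pos"])
for n,z in[("white_cup",.048),("wood_cup",.048),("black_cup",.048),("gold_spice",.113),("salt",.05),("mustard",.094),("mill",.1)]:
    for d in env.cut_out("wrist",n)[:2]:
        ys,xs=np.where(d["mask"]);print(n,d["xy"],round(d["p"],2),atz("wrist",d["xy"],z).round(3),xs.min(),xs.max(),ys.min(),ys.max())
E
```

```text
[0.53358281 0.22107161 0.49390656]
white_cup [333.4, 149.8] 0.7 [0.558 0.203 0.048] 307 356 137 177
white_cup [612.2, 243.7] 0.6 [ 0.41  -0.244  0.048] 579 639 223 275
wood_cup [298.0, 208.3] 0.65 [0.472 0.254 0.048] 267 320 181 234
black_cup [353.0, 216.2] 0.88 [0.459 0.172 0.048] 323 382 184 244
gold_spice [331.3, 166.1] 0.8 [0.546 0.208 0.113] 315 348 146 187
gold_spice [277.8, 33.1] 0.64 [0.69  0.266 0.113] 252 297 5 60
salt [467.8, 160.2] 0.63 [0.543 0.011 0.05 ] 444 490 144 177
mustard [436.1, 236.3] 0.7 [0.445 0.063 0.094] 405 465 207 265
mustard [467.9, 159.6] 0.7 [0.551 0.033 0.094] 443 491 144 177
mill [530.8, 242.7] 0.93 [ 0.437 -0.067  0.1  ] 477 577 205 281
```

View pics/w2.png

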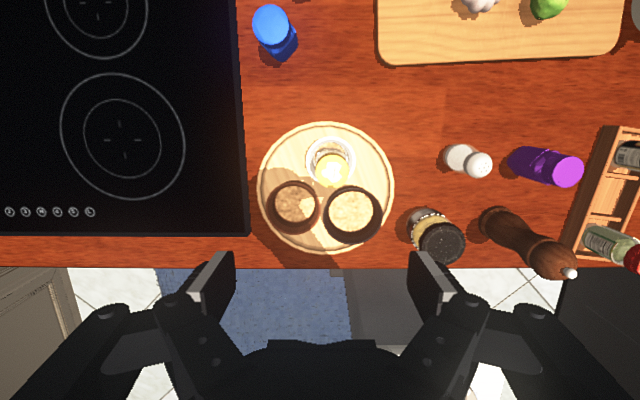

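Wrist view 2: the caddy is at (326,187). White cup with the gold cap at (331,162), wood cup (294,207), black cup (353,214). The blue look-alike is at (272,30). One enlarged crop confirms gold and gives the cup rims.

```bash
python3 - <<'E'
import cv2
im=cv2.imread("pics/w2.png")[115:260,250:400]
cv2.imwrite("pics/w2c.png",cv2.resize(im,None,fx=4,fy=4,interpolation=cv2.INTER_CUBIC))
E
```

```text
(no output)
```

View pics/w2c.png

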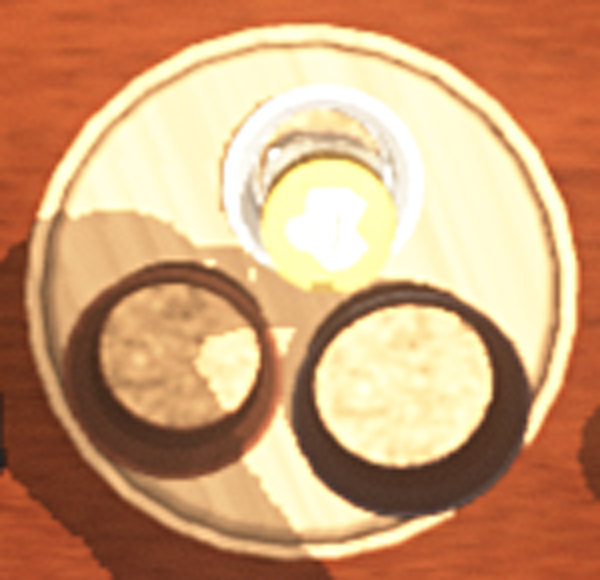

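The crop shows the gold-yellow cap inside the white cup, so this is the jar meant. I fit the caddy ring and cup rims as one equilateral triangle.

```bash
cat > cad.py <<'E'
from h import *
from scipy.optimize import least_squares
f=lambda u,v,z:atz("wrist",(250+u/4,115+v/4),z)[:2]
C=[f(28,290,.024),f(578,285,.024),f(300,25,.024),f(300,560,.024),f(100,95,.024),f(500,95,.024),f(105,490,.024),f(510,480,.024)]
cups={"wood":[f(65,370,.048),f(282,350,.048),f(180,480,.048),f(90,445,.048),f(260,440,.048)],
"black":[f(292,385,.048),f(530,395,.048),f(410,516,.048),f(320,470,.048),f(500,480,.048)],
"white":[f(222,185,.048),f(425,185,.048),f(325,85,.048),f(250,115,.048),f(400,115,.048)]}
fl={"wood":(f(98,355,.017),f(262,355,.017)),"black":(f(313,385,.017),f(494,385,.017))}
for n in cups:
    r=least_squares(lambda p:[np.hypot(*(q-p[:2]))-p[2] for q in cups[n]],[.48,.2,.04]);print(n,r.x.round(4))
for n in fl: print(n,"floor ymid",(sum(fl[n])/2).round(4),np.hypot(*(fl[n][0]-fl[n][1])).round(4))
D=90/np.sqrt(3)/1000
def cen(p,k): a=p[2]+{"white":0,"wood":2*np.pi/3,"black":4*np.pi/3}[k]; return p[:2]+D*np.array([np.cos(a),np.sin(a)])
def res(p):
    e=[np.hypot(*(q-p[:2]))-p[6] for q in C]
    for j,n in enumerate(["wood","black","white"]): e+=[np.hypot(*(q-cen(p,n)))-p[3+j] for q in cups[n]]
    return e
r=least_squares(res,[.48,.21,0,.038,.042,.035,.107]);p=r.x
print(p.round(4),"rms mm",1000*np.sqrt(np.mean(r.fun**2)))
for n in cups: print(n,cen(p,n).round(4))
for n,u,z in[("goldcap",(330,222),.113)]: print(n,f(*u,z).round(4))
for n,q,z in[("salt cap",(482,163),.088),("mustard",(443,243),.094),("knob",(570,272),.168)]: print(n,atz("wrist",q,z).round(4))
E
python3 cad.py
```

```text
wood [0.4694 0.2637 0.0412]
black [0.4584 0.1743 0.0449]
white [0.5405 0.2084 0.0362]
wood floor ymid [0.4687 0.264 ] 0.0653
black floor ymid [0.456  0.1747] 0.0726
[ 0.4892  0.2155 -0.1332  0.0412  0.0445  0.0361  0.1084] rms mm 1.2534559133787637
wood [0.4694 0.2635]
black [0.4574 0.1743]
white [0.5407 0.2086]
goldcap [0.5404 0.2087]
salt cap [0.5455 0.0139 0.088 ]
mustard [0.4355 0.0544 0.094 ]
knob [ 0.432  -0.0658  0.168 ]
```

Emit:
{"fn": "drive_tool", "kwargs": {"plan": [[[0.7, 1.3, 6], [0, 0, 0]], [[0.7, 1.3, 10], [0, 0, 0]], [[0.7, 1.3, 14], [0, 0, 0]], [[0.7, 1.3, 18], [0, 0, 0]], [[0.7, 1.3, 20], [0, 0, 0]], [[0.7, 1.3, 22], [0, 0, 0]], [[0.7, 1.3, 24], [0, 0, 0]], [[0.7, 1.3, 26], [0, 0, 0]], [[0.7, 1.3, 26], [0, 0, 0]], [[0.7, 1.3, 26], [0, 0, 0]]], "jaw": 0}}

```text
clock: 6.52
tool_pos: [0.5403, 0.2099, 0.2333]
tcp_rot: [3.141, 0.003, -0.003]
wrist_force: [0.7, 0.5, 0.1]
width: 0.0851
grasp_force: 0.0
```

Emit:
{"fn": "drive_tool", "kwargs": {"plan": [[[0, 0, 0], [0, 0, 0]], [[0, 0, 0], [0, 0, 0]], [[0, 0, 0], [0, 0, 0]], [[0, 0, 0], [0, 0, 0]], [[0, 0, 0], [0, 0, 0]], [[0, 0, 0], [0, 0, 0]], [[0, 0, 0], [0, 0, 0]], [[0, 0, 0], [0, 0, 0]]], "jaw": 1, "newtons": 35}}

```text
clock: 7.18
tool_pos: [0.5412, 0.2103, 0.2353]
tcp_rot: [3.142, 0.002, 0.004]
wrist_force: [0.1, -1.0, 6.4]
width: 0.0409
grasp_force: 34.9
```

Emit:
{"fn": "drive_tool", "kwargs": {"plan": [[[0, 0, -4], [0, 0, 0]], [[0, 0, -8], [0, 0, 0]], [[0, 0, -12], [0, 0, 0]], [[0, 0, -16], [0, 0, 0]], [[0, 0, -20], [0, 0, 0]], [[0, 3, -22.5], [0, 0, 0]], [[-1, 7, -22.5], [0, 0, 0]], [[-2, 11, -22.5], [0, 0, 0]], [[-3, 15, -22.5], [0, 0, 0]], [[-4, 19, -22.5], [0, 0, 0]]]}}

```text
clock: 8.02
tool_pos: [0.4997, 0.0186, 0.4589]
tcp_rot: [3.141, 0.004, 0.0]
wrist_force: [1.0, -0.4, -1.0]
width: 0.0405
grasp_force: 35.6
```

Emit:
{"fn": "drive_tool", "kwargs": {"plan": [[[0, 4, 0], [0, 0, 0]], [[0, 8, 0], [0, 0, 0]], [[0, 12, 0], [0, 0, 0]], [[0, 16, 0], [0, 0, 0]], [[0, 20, 0], [0, 0, 0]], [[0, 24, 0], [0, 0, 0.06]], [[0, 26.5, 0], [0, 0, 0.13]], [[0, 26.5, 0], [0, 0, 0.13]], [[0, 26.5, 0], [0, 0, 0.13]], [[0, 26.5, 0], [0, 0, 0.13]]]}}

```text
clock: 8.85
tool_pos: [0.5014, -0.2436, 0.4586]
tcp_rot: [-3.134, 0.198, 0.001]
wrist_force: [-0.5, 0.8, -1.3]
width: 0.0409
grasp_force: 35.6
```

```bash
python3 - <<'E'
from h import *
im=save("wrist","w3.png")
print(env.get_obs()["tool_pos"],env.get_obs()["width"])
c=cv2.resize(im[60:300,200:460,::-1],None,fx=2.5,fy=2.5,interpolation=cv2.INTER_CUBIC);cv2.imwrite("pics/w3c.png",c)
import pickle;pickle.dump({k:env.camera_info("wrist")[k] for k in("camera_matrix","k1","R","t")},open("w3.pkl","wb"))
E
```

```text
[ 0.50164774 -0.24297     0.45880245] 0.04042405479602053
```

View pics/w3c.png

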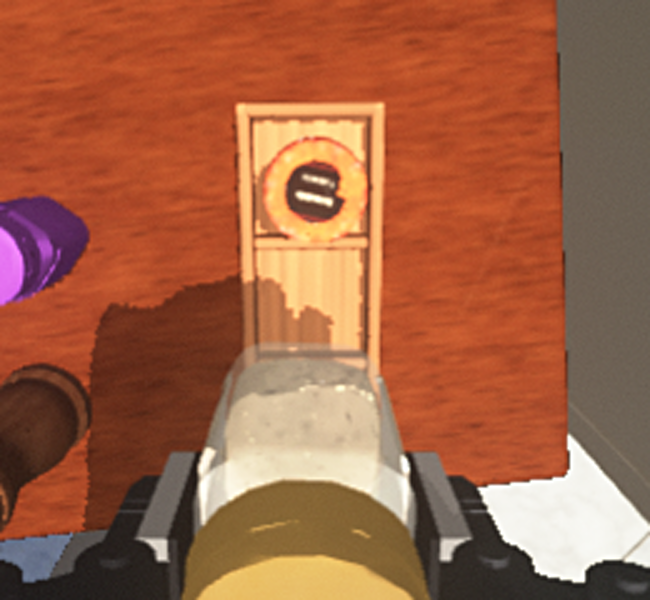

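The jar is held upright. The tray's far corners are at crop (237,104) and (384,104), and the far divider is at crop row 242.

```bash
python3 - <<'E'
from h import *
import pickle,h
h._C["wrist"]=pickle.load(open("w3.pkl","rb"))
f=lambda u,v,z:atz("wrist",(200+u/2.5,60+v/2.5),z)
TL,TR=f(237,104,.03),f(384,104,.03);L2,R2=f(245,340,.03),f(378,360,.03);D1,D2=f(257,242,.024),f(367,242,.024)
print(TL,TR,L2,R2,"w",np.hypot(*(TR-TL)[:2]));print(D1,D2,"capred",f(315,192,.112))
ax=TL-L2;ax2=TR-R2;print("yaw",np.degrees([np.arctan2(ax[1],ax[0]),np.arctan2(ax2[1],ax2[0]),np.arctan2((TL-TR)[0],-(TL-TR)[1])*-1]))
u=(TL-L2)[:2]+(TR-R2)[:2];u/=np.hypot(*u)
print("centre from far edge",((TL+TR)[:2]/2-u*.1085).round(4),"from divider",((D1+D2)[:2]/2-u*.035).round(4),u)
o=env.get_obs();T=Ro.from_rotvec(o["tcp_rot"]).as_matrix();print("tool x",T[:,0])
E
```

```text
[ 0.59282923 -0.21954821  0.03      ] [ 0.58328452 -0.29476534  0.03      ] [ 0.46722655 -0.20497678  0.03      ] [ 0.4460409  -0.27817796  0.03      ] w 0.0758203068455232
[ 0.52020565 -0.21912245  0.024     ] [ 0.5125835  -0.27918694  0.024     ] capred [ 0.54977987 -0.25350979  0.112     ]
yaw [  -6.61741778   -6.89139223 -172.76807584]
centre from far edge [ 0.4803 -0.2444] from divider [ 0.4816 -0.245 ] [ 0.99304688 -0.11771957]
tool x [ 9.92198488e-01 -1.24667923e-01 -2.64492240e-04]
```

Emit:
{"fn": "drive_tool", "kwargs": {"plan": [[[-2, 0.5, 4], [0, 0, 0]], [[-2, 0.5, 8], [0, 0, 0]], [[-2, 0.5, 12], [0, 0, 0]], [[-2, 0.5, 15], [0, 0, 0]], [[-2, 0.5, 18], [0, 0, 0]], [[-2, 0.5, 20], [0, 0, 0]], [[-2, 0.5, 21.5], [0, 0, 0]], [[-2, 0.5, 22.5], [0, 0, 0]], [[-2, 0.5, 23], [0, 0, 0]], [[-2, 0.5, 23.3], [0, 0, 0]]]}}

```text
clock: 9.73
tool_pos: [0.4813, -0.2464, 0.2259]
tcp_rot: [-3.135, 0.198, -0.0]
wrist_force: [-0.3, 0.1, -0.8]
width: 0.0409
grasp_force: 35.6
```

Emit:
{"fn": "drive_tool", "kwargs": {"plan": [[[0, 0, 0], [0, 0, 0]], [[0, 0, 0], [0, 0, 0]], [[0, 0, 0], [0, 0, 0]]]}}

```text
clock: 9.98
tool_pos: [0.4814, -0.2474, 0.227]
tcp_rot: [3.134, -0.201, 0.003]
wrist_force: [0.1, -0.3, -0.9]
width: 0.0405
grasp_force: 35.6
```

Emit:
{"fn": "drive_tool", "kwargs": {"plan": [[[0, 0, 0.1], [0, 0, 0]], [[0, 0, 0.2], [0, 0, 0]], [[0, 0, 0.3], [0, 0, 0]], [[0, 0, 0.3], [0, 0, 0]]]}}

```text
clock: 10.32
tool_pos: [0.4818, -0.2474, 0.2247]
tcp_rot: [3.134, -0.201, 0.003]
wrist_force: [-0.9, 1.8, 8.8]
width: 0.0406
grasp_force: 36.3
```

Emit:
{"fn": "drive_tool", "kwargs": {"plan": [[[0, 0, 0], [0, 0, 0]], [[0, 0, 0], [0, 0, 0]], [[0, 0, 0], [0, 0, 0]], [[0, 0, 0], [0, 0, 0]], [[0, 0, 0], [0, 0, 0]], [[0, 0, -1], [0, 0, 0]], [[0, 0, -4], [0, 0, 0]], [[0, 0, -8], [0, 0, 0]], [[0, 0, -12], [0, 0, 0]], [[0, 0, -16], [0, 0, 0]]], "jaw": 0}}

```text
clock: 11.15
tool_pos: [0.4805, -0.2469, 0.3853]
tcp_rot: [-3.135, 0.201, -0.0]
wrist_force: [1.4, -0.6, 1.0]
width: 0.0855
grasp_force: 0.0
```

Emit:
{"fn": "drive_tool", "kwargs": {"plan": [[[1, -2, -4], [0, 0, -0.06]], [[2, -6, -8], [0, 0, -0.13]], [[3, -10, -10], [0, 0, -0.13]], [[4, -14, -10], [0, 0, -0.13]], [[5, -18, -10], [0, 0, -0.13]], [[5, -19, -10], [0, 0, -0.13]], [[5, -19, -10], [0, 0, -0.13]], [[5, -19, -10], [0, 0, -0.13]], [[5, -19, -10], [0, 0, -0.13]], [[5, -19, -10], [0, 0, -0.13]]]}}

```text
clock: 11.98
tool_pos: [0.5543, -0.067, 0.4829]
tcp_rot: [3.141, -0.001, -0.001]
wrist_force: [-0.6, -0.5, 0.4]
width: 0.0856
grasp_force: 0.0
```

```bash
cat > look.py <<'E'
from fit import *
import sys
nm=sys.argv[1];im=save("wrist",nm);o=env.get_obs();print(o["tool_pos"],o["tcp_rot"].round(3))
for n in sys.argv[2:]:
    for d in env.cut_out("wrist",n)[:2]:
        if d["p"]<.4: continue
        m=np.array(d["mask"]);ys,xs=np.where(m);x0=atz("wrist",(xs.mean(),ys.mean()),.05)[:2]
        f,s=fit({"wrist":m},P[n],0,x0);print(n,d["xy"],round(d["p"],2),"fit",f.round(4),round(s,3),"box",xs.min(),xs.max(),ys.min(),ys.max())
E
python3 look.py w4.png salt mill mustard
```

```text
[ 0.55432521 -0.06705952  0.48281751] [ 3.141e+00 -2.000e-03 -1.000e-03]
mill [327.6, 263.0] 0.66 fit [ 0.4404 -0.0715] 0.82 box 304 345 219 302
mustard [246.7, 249.0] 0.87 fit [0.4338 0.0513] 0.664 box 213 266 222 283
```

View pics/w4.png

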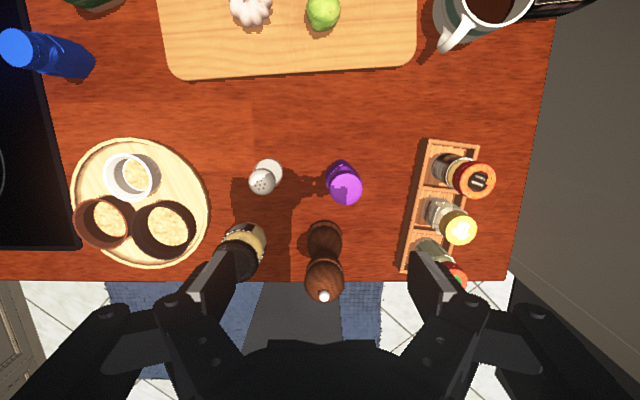

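Wrist view 4: the gold jar stands in the middle compartment at (447,215) and the white cup is empty. The salt cap is at (263,182), its base at about (267,172), and the mill knob at (323,296).

```bash
python3 - <<'E'
from h import *
for n,p,z in[("salt cap",(263,182),.086),("salt base",(267.5,173),.01),("knob",(323,296),.168),("mustard lid",(239,259),.094),("purple top",(345,188),.096),("white bore",(132,176),.03)]: print(n,atz("wrist",p,z).round(4))
E
```

```text
salt cap [0.5433 0.0081 0.086 ]
salt base [0.5399 0.0157 0.01  ]
knob [ 0.431  -0.0681  0.168 ]
mustard lid [0.4382 0.0454 0.094 ]
purple top [ 0.5377 -0.0961  0.096 ]
white bore [0.5401 0.2134 0.03  ]
```

Emit:
{"fn": "drive_tool", "kwargs": {"plan": [[[-0.5, -4, 2], [0, 0, 0]], [[-1, -7.8, 5], [0, 0, 0]], [[-1, -7.8, 9], [0, 0, 0]], [[-1, -7.8, 13], [0, 0, 0]], [[-1, -7.8, 17], [0, 0, 0]], [[-1, -7.8, 20], [0, 0, 0]], [[-1, -7.8, 22.5], [0, 0, 0]], [[-1, -7.8, 24.5], [0, 0, 0]], [[-1, -7.8, 25.6], [0, 0, 0]], [[-1, -7.8, 25.6], [0, 0, 0]]]}}

```text
clock: 13.02
tool_pos: [0.5435, 0.0121, 0.2246]
tcp_rot: [3.141, 0.002, -0.008]
wrist_force: [0.6, -0.5, 0.5]
width: 0.0854
grasp_force: 0.0
```

Emit:
{"fn": "drive_tool", "kwargs": {"plan": [[[0, 0, 0], [0, 0, 0]], [[0, 0, 0], [0, 0, 0]], [[0, 0, 0], [0, 0, 0]], [[0, 0, 0], [0, 0, 0]], [[0, 0, 0], [0, 0, 0]], [[0, 0, 0], [0, 0, 0]], [[0, 0, 0], [0, 0, 0]], [[0, 0, 0], [0, 0, 0]]], "jaw": 1, "newtons": 30}}

```text
clock: 13.68
tool_pos: [0.5453, 0.0128, 0.2283]
tcp_rot: [3.141, 0.003, 0.004]
wrist_force: [-1.2, -0.4, 6.2]
width: 0.0327
grasp_force: 29.1
```

Emit:
{"fn": "drive_tool", "kwargs": {"plan": [[[0, 0, -4], [0, 0, 0]], [[0, 0, -8], [0, 0, 0]], [[0, -4, -10], [0, 0, 0]], [[-0.4, -8, -10], [0, 0, 0]], [[-0.4, -12, -10], [0, 0, 0]], [[-0.4, -16, -10], [0, 0, 0]], [[-0.4, -19.6, -10], [0, 0, 0]], [[-0.4, -19.6, -8], [0, 0, 0]], [[-0.4, -19.6, -7], [0, 0, 0]], [[-0.4, -19.6, -7], [0, 0, 0]]]}}

```text
clock: 14.52
tool_pos: [0.539, 0.2081, 0.2942]
tcp_rot: [3.139, 0.004, -0.008]
wrist_force: [-1.0, -0.9, -1.0]
width: 0.0323
grasp_force: 29.9
```

```bash
python3 - <<'E'
from h import *
o=env.get_obs();print(o["tool_pos"],o["tcp_rot"].round(3),o["width"])
im=save("wrist","w5.png");a=im[60:360,180:460,::-1]
b=save("side","s5.png")[190:300,310:430,::-1];c=save("scene","c5.png")[180:310,190:300,::-1]
r=lambda x:cv2.resize(x,(int(x.shape[1]*500/x.shape[0]),500)) 
k=np.hstack([cv2.resize(a,(280,300)),cv2.resize(b,(327,300),interpolation=cv2.INTER_CUBIC)]);
big=np.zeros((600,800,3),np.uint8);big[:300,:607]=k;big[300:600,:254]=cv2.resize(c,(254,300),interpolation=cv2.INTER_CUBIC);cv2.imwrite("pics/w5c.png",big)
E
```

```text
[0.538974   0.20808458 0.29420376] [ 3.139  0.004 -0.008] 0.032276038259529606
```

View pics/w5c.png

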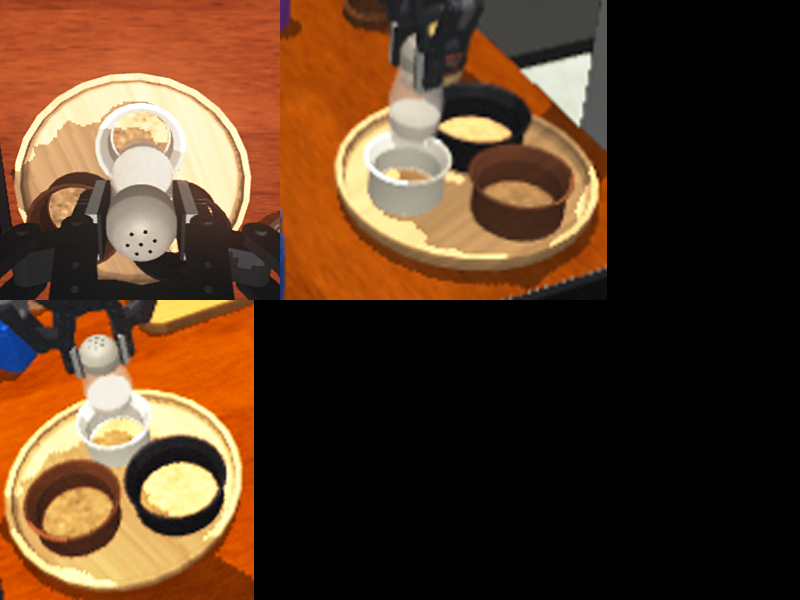

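```bash
python3 - <<'E'
from h import *
for c,f in[("side",lambda p:(280+(p[0]-310)*2.725,(p[1]-190)*2.727)),("scene",lambda p:((p[0]-190)*2.309,300+(p[1]-180)*2.308)),("wrist",lambda p:(p[0]-180,p[1]-60))]:
    for z in(.017,.048,.067,.085,.14): print(c,z,np.round(f(proj(c,[.5407,.2086,z]))),np.round(f(proj(c,[.5507,.2086,z]))),np.round(f(proj(c,[.5407,.2186,z]))))
E
```

```text
side 0.017 [404. 187.] [393. 190.] [410. 195.]
side 0.048 [407. 156.] [396. 159.] [413. 164.]
side 0.067 [408. 137.] [397. 140.] [414. 144.]
side 0.085 [410. 118.] [399. 121.] [416. 125.]
side 0.14 [415.  58.] [403.  61.] [421.  65.]
scene 0.017 [117. 438.] [115. 430.] [107. 441.]
scene 0.048 [112. 418.] [110. 410.] [102. 421.]
scene 0.067 [109. 405.] [106. 398.] [ 99. 409.]
scene 0.085 [106. 393.] [103. 385.] [ 95. 396.]
scene 0.14 [ 96. 352.] [ 93. 344.] [ 84. 355.]
wrist 0.017 [140. 139.] [140. 128.] [129. 139.]
wrist 0.048 [140. 150.] [140. 138.] [127. 150.]
wrist 0.067 [140. 159.] [140. 145.] [126. 159.]
wrist 0.085 [140. 168.] [140. 154.] [125. 168.]
wrist 0.14 [140. 210.] [139. 192.] [119. 210.]
```

Emit:
{"fn": "drive_tool", "kwargs": {"plan": [[[0.25, 0, 0], [0, 0, 0]], [[0.25, 0, 1], [0, 0, 0]], [[0.25, 0, 2], [0, 0, 0]], [[0.25, 0, 3], [0, 0, 0]], [[0.25, 0, 3.7], [0, 0, 0]], [[0.25, 0, 4.2], [0, 0, 0]], [[0.25, 0, 4.5], [0, 0, 0]], [[0.25, 0, 4.7], [0, 0, 0]], [[0.25, 0, 4.7], [0, 0, 0]]]}}

```text
clock: 15.42
tool_pos: [0.5426, 0.2088, 0.2495]
tcp_rot: [3.141, 0.003, -0.001]
wrist_force: [0.2, 0.6, -0.2]
width: 0.0331
grasp_force: 29.9
```

Emit:
{"fn": "drive_tool", "kwargs": {"plan": [[[0, 0, 0.1], [0, 0, 0]], [[0, 0, 0.2], [0, 0, 0]], [[0, 0, 0.3], [0, 0, 0]], [[0, 0, 0.4], [0, 0, 0]], [[0, 0, 0.4], [0, 0, 0]]]}}

```text
clock: 15.83
tool_pos: [0.5427, 0.2087, 0.2459]
tcp_rot: [3.141, 0.003, -0.0]
wrist_force: [-0.1, -0.3, -1.6]
width: 0.0329
grasp_force: 29.9
```

Not touching the floor yet, so a bit further down.

Emit:
{"fn": "drive_tool", "kwargs": {"plan": [[[0, 0, 0.1], [0, 0, 0]], [[0, 0, 0.2], [0, 0, 0]], [[0, 0, 0.25], [0, 0, 0]], [[0, 0, 0.25], [0, 0, 0]]]}}

```text
clock: 16.17
tool_pos: [0.5433, 0.2089, 0.2453]
tcp_rot: [3.141, 0.002, 0.003]
wrist_force: [-2.7, -1.8, 10.2]
width: 0.0325
grasp_force: 31.1
```

Emit:
{"fn": "drive_tool", "kwargs": {"plan": [[[0, 0, 0], [0, 0, 0]], [[0, 0, 0], [0, 0, 0]], [[0, 0, 0], [0, 0, 0]], [[0, 0, 0], [0, 0, 0]], [[0, 0, -1], [0, 0, 0]], [[0, 0, -3], [0, 0, 0]], [[0, 0, -7], [0, 0, 0]], [[0, 0, -11], [0, 0, 0]], [[0, 0, -15], [0, 0, 0]], [[0, 0, -19], [0, 0, 0]]], "jaw": 0}}

```text
clock: 17.0
tool_pos: [0.5422, 0.2089, 0.436]
tcp_rot: [-3.141, -0.004, -0.001]
wrist_force: [0.8, -0.4, 0.1]
width: 0.0857
grasp_force: 0.0
```

Emit:
{"fn": "drive_tool", "kwargs": {"plan": [[[0, 4, -2], [0, 0, 0]], [[0, 8, -2], [0, 0, 0]], [[0, 12, -2], [0, 0, 0]], [[0, 16, -2], [0, 0, 0]], [[0, 20, -2], [0, 0, 0]], [[-0.5, 24, -2], [0, 0, 0]], [[-1, 27.8, -2], [0, 0, 0]], [[-1, 27.8, -2], [0, 0, 0]], [[-1, 27.8, -2], [0, 0, 0]], [[-1, 27.8, -2], [0, 0, 0]]]}}

```text
clock: 17.83
tool_pos: [0.5332, -0.0685, 0.4539]
tcp_rot: [-3.141, -0.004, -0.001]
wrist_force: [0.5, 1.5, 0.7]
width: 0.0853
grasp_force: 0.0
```

```bash
python3 - <<'E'
from h import *
o=env.get_obs();print(o["tool_pos"],o["tcp_rot"].round(3),o["width"])
im=save("wrist","w6.png");x=im[100:350,60:480,::-1]
cv2.imwrite("pics/w6c.png",cv2.resize(x,(798,475)))
f=lambda p:np.round(((p[0]-60)*1.9,(p[1]-100)*1.9))
for z in(.0,.122,.159,.17): print("mill",z,f(proj("wrist",[.432,-.068,z])))
for z in(.0,.094): print("mustard",z,f(proj("wrist",[.4355,.0535,z])))
for z in(.017,.107): print("salt",z,f(proj("wrist",[.541,.2086,z])))
E
```

```text
[ 0.53316882 -0.06848695  0.45394363] [-3.141e+00 -4.000e-03 -1.000e-03] 0.08532858056016283
mill 0.0 [497. 248.]
mill 0.122 [497. 325.]
mill 0.159 [498. 360.]
mill 0.17 [498. 372.]
mustard 0.0 [348. 244.]
mustard 0.094 [312. 297.]
salt 0.017 [124. 118.]
salt 0.107 [ 27. 143.]
```

View pics/w6c.png

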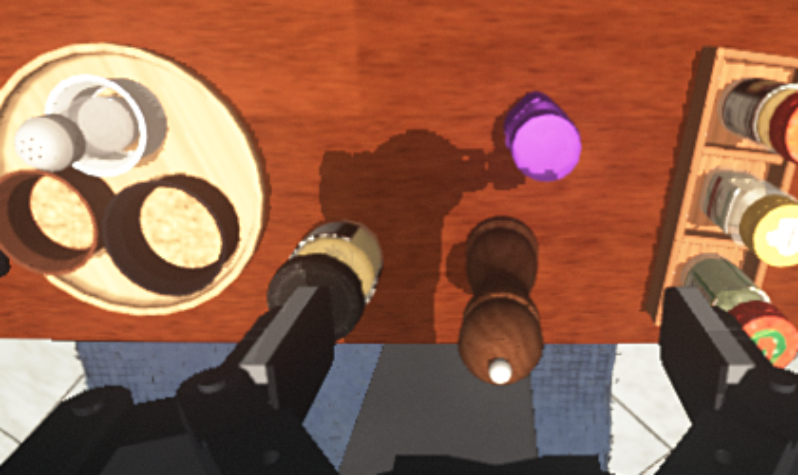

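Wrist view 6: the salt is in the white cup and the gold jar in the tray. The mill knob at crop (499,371) and mustard lid at crop (315,295) match their predicted positions.

Emit:
{"fn": "drive_tool", "kwargs": {"plan": [[[-4, 0, 0], [0, 0, 0]], [[-8, 0, 0], [0, 0, 0]], [[-10.1, 0, 2], [0, 0, 0]], [[-10.1, 0, 6], [0, 0, 0]], [[-10.1, 0, 9], [0, 0, 0]], [[-10.1, 0, 12], [0, 0, 0]], [[-10.1, 0, 14], [0, 0, 0]], [[-10.1, 0, 15.5], [0, 0, 0]], [[-10.1, 0, 16.1], [0, 0, 0]], [[-10.1, 0, 16.1], [0, 0, 0]]]}}

```text
clock: 18.72
tool_pos: [0.4319, -0.0679, 0.2915]
tcp_rot: [-3.141, -0.008, 0.004]
wrist_force: [-0.4, 0.7, -0.0]
width: 0.0854
grasp_force: 0.0
```

Emit:
{"fn": "drive_tool", "kwargs": {"plan": [[[0, 0, 0], [0, 0, 0]], [[0, 0, 0], [0, 0, 0]], [[0, 0, 0], [0, 0, 0]], [[0, 0, 0], [0, 0, 0]], [[0, 0, 0], [0, 0, 0]], [[0, 0, 0], [0, 0, 0]], [[0, 0, 0], [0, 0, 0]], [[0, 0, 0], [0, 0, 0]]], "jaw": 1, "newtons": 45}}

```text
clock: 19.38
tool_pos: [0.4331, -0.0695, 0.294]
tcp_rot: [3.141, 0.002, 0.005]
wrist_force: [-0.4, -0.3, 5.0]
width: 0.0468
grasp_force: 45.7
```

Emit:
{"fn": "drive_tool", "kwargs": {"plan": [[[0, 0, -3], [0, 0, 0]], [[0, 0, -7], [0, 0, 0]], [[0, 0, -11], [0, 0, 0]], [[0, 0, -15], [0, 0, 0]], [[0, -4, -16], [0, 0, 0]], [[0.5, -8, -16], [0, 0, 0]], [[1, -12, -16], [0, 0, 0]], [[1.5, -16, -16], [0, 0, 0]], [[2, -20, -16], [0, 0, 0]], [[2.5, -24, -16], [0, 0, 0]]]}}

```text
clock: 20.22
tool_pos: [0.4562, 0.1723, 0.4529]
tcp_rot: [3.141, 0.002, 0.002]
wrist_force: [0.9, -0.2, -1.4]
width: 0.0465
grasp_force: 47.3
```

Emit:
{"fn": "drive_tool", "kwargs": {"plan": [[[0.5, -4, 0], [0, 0, 0]], [[1.1, -8, 0], [0, 0, 0]], [[1.1, -9.2, 2], [0, 0, 0]], [[1.1, -9.2, 5], [0, 0, 0]], [[1.1, -9.2, 7.5], [0, 0, 0]], [[1.1, -9.2, 9], [0, 0, 0]], [[1.1, -9.2, 9], [0, 0, 0]], [[1.1, -9.2, 9], [0, 0, 0]]]}}

```text
clock: 20.88
tool_pos: [0.4675, 0.2623, 0.3621]
tcp_rot: [3.141, 0.003, -0.002]
wrist_force: [-0.0, 0.8, -1.0]
width: 0.0468
grasp_force: 47.4
```

```bash
python3 - <<'E'
from h import *
o=env.get_obs();print(o["tool_pos"],o["tcp_rot"].round(3),o["width"])
b=save("side","s7.png")[150:300,330:440,::-1];c=save("scene","c7.png")[150:310,180:310,::-1]
b=cv2.resize(b,None,fx=3,fy=3,interpolation=cv2.INTER_CUBIC);c=cv2.resize(c,None,fx=3,fy=3,interpolation=cv2.INTER_CUBIC)
big=np.zeros((480,720,3),np.uint8);big[:450,:330]=b;big[:480,330:720]=c;cv2.imwrite("pics/w7c.png",big)
for k,f in[("side",lambda p:((p[0]-330)*3,(p[1]-150)*3)),("scene",lambda p:(330+(p[0]-180)*3,(p[1]-150)*3))]:
    for z in(.048,.075,.11,.15): print(k,z,*[np.round(f(proj(k,[x,y,z]))) for x,y in((.4694,.2635),(.4794,.2635),(.4694,.2735))])
E
```

```text
[0.46748586 0.26234231 0.36209232] [ 3.141e+00  3.000e-03 -2.000e-03] 0.04683037111614737
side 0.048 [205. 313.] [193. 316.] [212. 321.]
side 0.075 [209. 282.] [197. 285.] [217. 290.]
side 0.11 [215. 241.] [203. 244.] [223. 249.]
side 0.15 [222. 192.] [209. 195.] [230. 199.]
scene 0.048 [453. 347.] [450. 336.] [438. 353.]
scene 0.075 [445. 324.] [442. 313.] [430. 330.]
scene 0.11 [435. 293.] [431. 281.] [419. 298.]
scene 0.15 [421. 253.] [418. 241.] [404. 259.]
```

View pics/w7c.png

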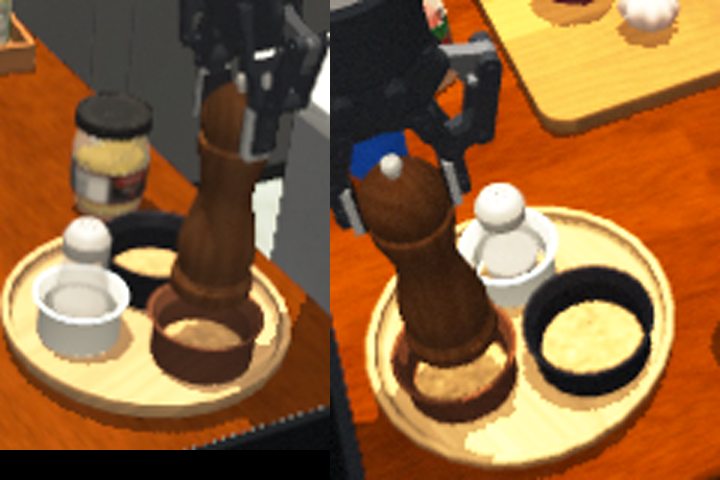

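The mill hangs upright over the wood cup. Its base centre is at crop (211,285) and (447,335), within about 1 px of the cup axis. Lowering.

Emit:
{"fn": "drive_tool", "kwargs": {"plan": [[[0.1, -0.05, 1], [0, 0, 0]], [[0.1, -0.05, 2], [0, 0, 0]], [[0.1, -0.05, 2.8], [0, 0, 0]], [[0.1, -0.05, 3.5], [0, 0, 0]], [[0.1, -0.05, 4.1], [0, 0, 0]], [[0.1, -0.05, 4.6], [0, 0, 0]], [[0.1, -0.05, 4.9], [0, 0, 0]], [[0.1, -0.05, 5.1], [0, 0, 0]], [[0.1, -0.05, 5.1], [0, 0, 0]]]}}

```text
clock: 21.73
tool_pos: [0.4688, 0.2632, 0.3114]
tcp_rot: [3.141, 0.003, 0.0]
wrist_force: [-0.9, -0.3, -2.1]
width: 0.0471
grasp_force: 47.6
```

Emit:
{"fn": "drive_tool", "kwargs": {"plan": [[[0, 0, 0.1], [0, 0, 0]], [[0, 0, 0.2], [0, 0, 0]], [[0, 0, 0.25], [0, 0, 0]], [[0, 0, 0.25], [0, 0, 0]]]}}

```text
clock: 22.07
tool_pos: [0.4693, 0.2636, 0.3111]
tcp_rot: [3.141, 0.002, 0.005]
wrist_force: [-1.9, -1.8, 10.6]
width: 0.0469
grasp_force: 48.6
```

Emit:
{"fn": "drive_tool", "kwargs": {"plan": [[[0, 0, 0], [0, 0, 0]], [[0, 0, 0], [0, 0, 0]], [[0, 0, 0], [0, 0, 0]], [[0, 0, 0], [0, 0, 0]], [[0, 0, -1], [0, 0, 0]], [[0, 0, -3], [0, 0, 0]], [[0, 0, -6], [0, 0, 0]], [[0, 0, -10], [0, 0, 0]], [[0, 0, -14], [0, 0, 0]], [[0, 0, -14], [0, 0, 0]]], "jaw": 0}}

```text
clock: 22.9
tool_pos: [0.4697, 0.2655, 0.4576]
tcp_rot: [-3.135, -0.003, -0.02]
wrist_force: [1.1, 1.7, 0.2]
width: 0.0855
grasp_force: 0.0
```

```bash
python3 - <<'E'
from h import *
o=env.get_obs();print(o["joint_pos"].round(2),o["tool_pos"])
E
```

```text
[ 0.13  0.23 -0.85  1.72  0.19  1.26 -2.33] [0.46967505 0.26553713 0.45758494]
```

Emit:
{"fn": "drive_tool", "kwargs": {"plan": [[[0, 4, 0], [0, 0, -0.11]], [[-0.5, 8, 0], [0, 0, -0.22]], [[-1, 12, 0], [0, 0, -0.33]], [[-2, 16, 0], [0, 0, -0.44]], [[-3, 20, 0], [0, 0, -0.44]], [[-3.4, 21.4, 3], [0, 0, -0.44]], [[-3.4, 21.4, 6], [0, 0, -0.44]], [[-3.4, 21.4, 8], [0, 0, -0.44]], [[-3.4, 21.4, 8], [0, 0, -0.44]], [[-3.4, 21.4, 8], [0, 0, -0.44]]]}}

```text
clock: 23.73
tool_pos: [0.4349, 0.0493, 0.369]
tcp_rot: [-3.064, -0.689, 0.002]
wrist_force: [0.2, -0.4, 0.9]
width: 0.0853
grasp_force: 0.0
```

```bash
python3 - <<'E'
from h import *
o=env.get_obs();print(o["tool_pos"],o["tcp_rot"].round(3),o["width"])
im=save("wrist","w8.png");cv2.imwrite("pics/w8s.png",im[:,:,::-1])
T=Ro.from_rotvec(o["tcp_rot"]).as_matrix();print("toolx",T[:2,0])
for z in(.0,.094): print(z,proj("wrist",[.4355,.052,z]).round())
for d in env.cut_out("wrist","mustard")[:2]:
    ys,xs=np.where(d["mask"]);print(d["p"],xs.min(),xs.max(),ys.min(),ys.max())
E
```

```text
[0.43485071 0.04934134 0.36898377] [-3.064e+00 -6.890e-01  2.000e-03] 0.08526221843393333
toolx [0.90366119 0.42824728]
0.0 [320. 178.]
0.094 [319. 200.]
0.65 282 353 154 235
```

View pics/w8s.png

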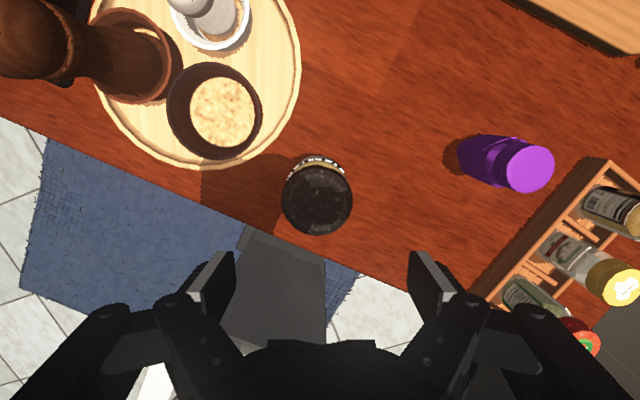

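Wrist view 8: the mustard lid at (317,199) is within 2 px of the prediction. The mill and salt stand in their cups.

Emit:
{"fn": "drive_tool", "kwargs": {"plan": [[[0.2, -0.3, 2], [0, 0, 0]], [[0.2, -0.3, 5], [0, 0, 0]], [[0.2, -0.3, 8], [0, 0, 0]], [[0.2, -0.3, 10], [0, 0, 0]], [[0.2, -0.3, 12], [0, 0, 0]], [[0.2, -0.3, 13], [0, 0, 0]], [[0.2, -0.3, 13.6], [0, 0, 0]], [[0.2, -0.3, 13.6], [0, 0, 0]]]}}

```text
clock: 24.5
tool_pos: [0.436, 0.053, 0.2331]
tcp_rot: [-3.065, -0.689, -0.0]
wrist_force: [0.6, 0.1, 0.5]
width: 0.085
grasp_force: 0.0
```

Emit:
{"fn": "drive_tool", "kwargs": {"plan": [[[0, 0, 0], [0, 0, 0]], [[0, 0, 0], [0, 0, 0]], [[0, 0, 0], [0, 0, 0]], [[0, 0, 0], [0, 0, 0]], [[0, 0, 0], [0, 0, 0]], [[0, 0, 0], [0, 0, 0]], [[0, 0, 0], [0, 0, 0]]], "jaw": 1, "newtons": 45}}

```text
clock: 25.08
tool_pos: [0.4365, 0.0531, 0.2345]
tcp_rot: [3.064, 0.688, 0.005]
wrist_force: [-1.1, 0.5, 7.6]
width: 0.0614
grasp_force: 48.2
```

Emit:
{"fn": "drive_tool", "kwargs": {"plan": [[[0, 0, -3], [0, 0, 0]], [[0, 0, -6], [0, 0, 0]], [[1, -1.5, -9], [0, 0, 0]], [[3, -4.3, -9], [0, 0, 0]], [[5, -7.1, -9], [0, 0, 0]], [[7.1, -10.1, -9], [0, 0, 0]], [[7.1, -10.1, -8], [0, 0, 0]], [[7.1, -10.1, -6.5], [0, 0, 0]], [[7.1, -10.1, -6.5], [0, 0, 0]], [[7.1, -10.1, -6.5], [0, 0, 0]]]}}

```text
clock: 25.92
tool_pos: [0.4558, 0.1735, 0.2971]
tcp_rot: [3.064, 0.688, -0.005]
wrist_force: [0.6, 1.5, -4.4]
width: 0.0614
grasp_force: 51.9
```

```bash
python3 - <<'E'
from h import *
o=env.get_obs();print(o["tool_pos"],o["tcp_rot"].round(3),o["width"])
b=save("side","s9.png")[150:300,330:440,::-1];c=save("scene","c9.png")[150:310,180:310,::-1]
b=cv2.resize(b,None,fx=3,fy=3,interpolation=cv2.INTER_CUBIC);c=cv2.resize(c,None,fx=3,fy=3,interpolation=cv2.INTER_CUBIC)
big=np.zeros((480,720,3),np.uint8);big[:450,:330]=b;big[:480,330:720]=c;cv2.imwrite("pics/w9c.png",big)
for k,f in[("side",lambda p:((p[0]-330)*3,(p[1]-150)*3)),("scene",lambda p:(330+(p[0]-180)*3,(p[1]-150)*3))]:
    for z in(.048,.075,.11): print(k,z,*[np.round(f(proj(k,[x,y,z]))) for x,y in((.4574,.1743),(.4674,.1743),(.4574,.1843))])
E
```

```text
[0.4557998  0.1735431  0.29712265] [ 3.064  0.688 -0.005] 0.06137314186752593
side 0.048 [156. 242.] [145. 245.] [163. 249.]
side 0.075 [159. 213.] [148. 215.] [166. 219.]
side 0.11 [164. 173.] [152. 176.] [171. 180.]
scene 0.048 [588. 317.] [583. 305.] [574. 321.]
scene 0.075 [584. 293.] [579. 282.] [569. 298.]
scene 0.11 [578. 261.] [573. 250.] [563. 266.]
```

View pics/w9c.png

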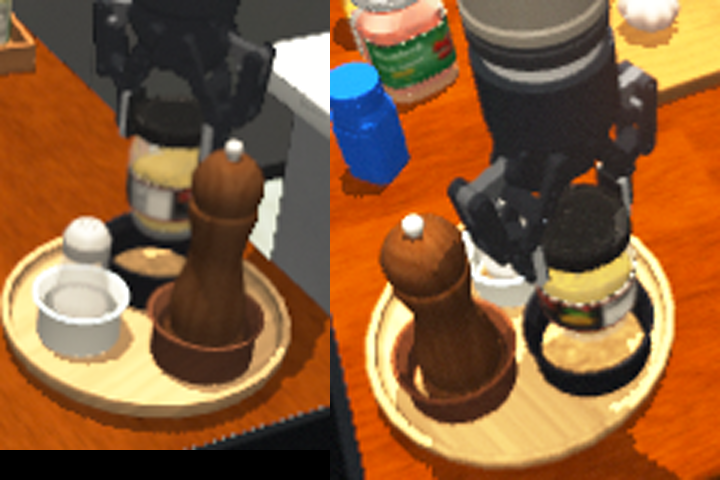

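The jar hangs over the black cup with clear gaps to the mill and salt. Lowering.

Emit:
{"fn": "drive_tool", "kwargs": {"plan": [[[0.2, -0.1, 0.8], [0, 0, 0]], [[0.2, -0.1, 1.6], [0, 0, 0]], [[0.2, -0.1, 2.4], [0, 0, 0]], [[0.2, -0.1, 3.1], [0, 0, 0]], [[0.2, -0.1, 3.7], [0, 0, 0]], [[0.2, -0.1, 4.1], [0, 0, 0]], [[0.2, -0.1, 4.4], [0, 0, 0]], [[0.2, -0.1, 4.4], [0, 0, 0]]]}}

```text
clock: 26.68
tool_pos: [0.4577, 0.176, 0.2532]
tcp_rot: [3.065, 0.689, -0.002]
wrist_force: [-0.0, -0.3, -3.5]
width: 0.0616
grasp_force: 52.1
```

Emit:
{"fn": "drive_tool", "kwargs": {"plan": [[[0, 0, 0.1], [0, 0, 0]], [[0, 0, 0.2], [0, 0, 0]], [[0, 0, 0.3], [0, 0, 0]], [[0, 0, 0.3], [0, 0, 0]]]}}

```text
clock: 27.02
tool_pos: [0.4584, 0.1764, 0.2517]
tcp_rot: [3.065, 0.689, 0.003]
wrist_force: [-0.6, 0.2, 0.5]
width: 0.0617
grasp_force: 52.4
```

Emit:
{"fn": "drive_tool", "kwargs": {"plan": [[[0, 0, 0.1], [0, 0, 0]], [[0, 0, 0.15], [0, 0, 0]], [[0, 0, 0.15], [0, 0, 0]]]}}

```text
clock: 27.27
tool_pos: [0.4588, 0.1769, 0.2516]
tcp_rot: [3.065, 0.688, 0.005]
wrist_force: [-3.0, -0.6, 12.2]
width: 0.0618
grasp_force: 53.4
```

Emit:
{"fn": "drive_tool", "kwargs": {"plan": [[[0, 0, 0], [0, 0, 0]], [[0, 0, 0], [0, 0, 0]], [[0, 0, 0], [0, 0, 0]], [[0, 0, 0], [0, 0, 0]], [[0, 0, -1], [0, 0, 0]], [[0, 0, -3], [0, 0, 0]], [[0, 0, -6], [0, 0, 0]], [[0, 0, -10], [0, 0, 0]], [[0, 0, -14], [0, 0, 0]], [[0, 0, -18], [0, 0, 0]]], "jaw": 0}}

```text
clock: 28.1
tool_pos: [0.4573, 0.1763, 0.4317]
tcp_rot: [-3.065, -0.69, 0.0]
wrist_force: [0.1, -0.7, -0.2]
width: 0.0849
grasp_force: 0.0
```

Emit:
{"fn": "drive_tool", "kwargs": {"plan": [[[0, 4, -3], [0, 0, 0]], [[0, 8, -3], [0, 0, 0]], [[0, 12, -3], [0, 0, 0]], [[0, 16, -3], [0, 0, 0]], [[0, 18, -3], [0, 0, 0]], [[0, 18, -3], [0, 0, 0]], [[0, 18, -3], [0, 0, 0]]]}}

```text
clock: 28.68
tool_pos: [0.5351, 0.012, 0.4596]
tcp_rot: [-3.065, -0.683, 0.0]
wrist_force: [-0.0, 1.0, -0.4]
width: 0.0853
grasp_force: 0.0
```

```bash
python3 - <<'E'
from h import *
a=save("side","s10.png");c=save("scene","c10.png")
big=np.zeros((600,800,3),np.uint8)
r=lambda x,w,h:cv2.resize(x[:,:,::-1],(w,h),interpolation=cv2.INTER_CUBIC)
big[:300,:240]=r(a[165:290,330:430],240,300);big[:300,250:550]=r(c[180:310,180:310],300,300);big[300:600,:300]=r(c[130:240,390:500],300,300);big[300:600,310:610]=r(a[120:190,260:330+0],300,300)
cv2.imwrite("pics/f.png",big)
from fit import render,P
for n,x,y,z in[("mill",.4694,.2635,.017),("salt",.5407,.2086,.017),("mustard",.4574,.1743,.017),("gold_spice",.481,-.245,.006)]:
    for k in("scene","side"):
        for d in env.cut_out(k,n)[:3]:
            m=np.array(d["mask"]);q=render(k,x,y,P[n],z);i=(m&q).sum()/(m|q).sum()
            if i>.2: print(n,k,"iou",round(i,2),"top rows",np.where(m.any(1))[0][0],np.where(q.any(1))[0][0])
E
```

```text
mill scene iou 0.72 top rows 221 215
mill side iou 0.66 top rows 197 196
salt scene iou 0.69 top rows 212 209
salt side iou 0.68 top rows 223 222
mustard scene iou 0.81 top rows 227 224
mustard side iou 0.61 top rows 201 200
gold_spice scene iou 0.9 top rows 167 168
gold_spice side iou 0.65 top rows 138 138
```

View pics/f.png

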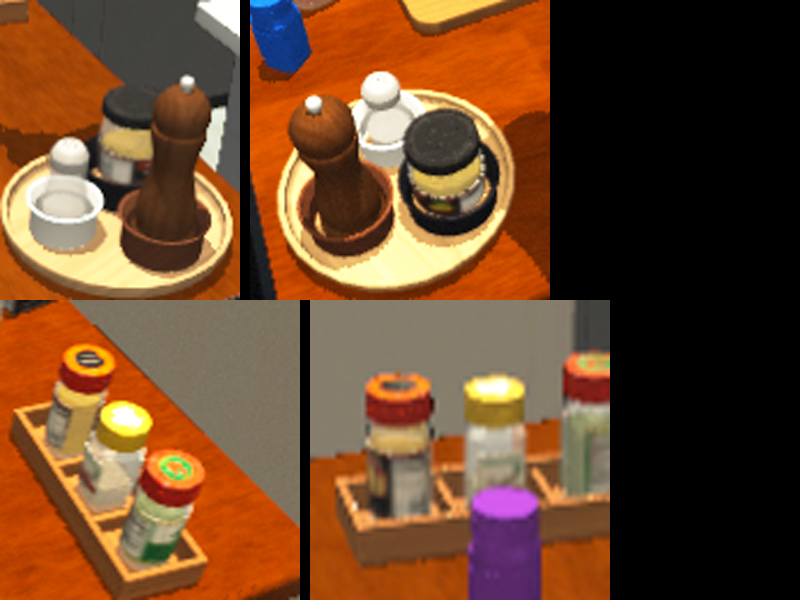

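All four stand upright and fully down, the red-capped jars and the look-alikes are where they were, and the gripper is clear. Handing in.

```bash
python3 -c "
from rig import env
print(env.job_done())"
```

```text
the job is handed in; nothing more can be done
None
```

I handed the job in at about 29 s of the 123 s limit: the gold-capped jar is in the middle tray compartment, and the salt, mill and mustard stand upright on the floors of their white, wooden and black cups. The final pictures show the two red-capped jars still standing in their compartments, though no verdict came back on the result.

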